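# Right the fallen oil tin in the finishing rack and close the keeper

## Task

The square oil tin has fallen out over the lip of its bay in the small rack on the bench. Push its top end up and over towards the rack's back board until the tin stands upright on its base inside the bay, then swing the wooden keeper bar fully closed across the front of it so that it cannot fall out again, and let go. Push gently and with feel (the thin tin dents at about 20 N) and do not disturb the other things on the bench.

Things in the scene. Friction and masses are not known exactly. Their poses are not given: they have to be found in the camera images.
- tin: Plain steel tin with paper label, 110 (x) by 96 (y) by 180 mm tall, flat lid 62 mm wide, 6 mm high; about 0.55 kg, mass centre about 80 mm up. Origin: centre of its underside; z towards the lid. At first it leans over the rack's lip, z about 62 deg from vertical, lid end to the rack's -y, -y side underneath, upper base edge near the back board. Once within about 30 deg of vertical it tips upright by itself.
- tin_edge (a point): Middle of the tin's top edge on its -y side (tin frame: 0, -48, 180 mm): the lowest and outermost edge of the fallen tin's lid end, about 85 mm above the bench at the start; the place to push. Friction about 0.6, so a finger pushing here must also rise with the edge: a level push only jams the tin against the back board.
- rack: Fixed plywood rack, no floor of its own. Origin: bench height, foot of the back board's front face, mid-bay; x along the board, y into it (the bay opens to -y), z up. Board 270 long, 190 high, 18 thick (mm). Bay 170 long between end cheeks (14 thick, 55 high, 106 deep), closed in front by a lip 30 high, 270 long, inner face 106 and outer face 126 in front of the board.
- keeper_hinge (a point): On the keeper bar's vertical hinge axis, at the bar's mid-height (123 mm above the bench); at the rack's (115, -116) mm, on a round post 18 mm thick at the far end of the lip.
- keeper_end (a point): On the keeper bar's centre line, 180 mm from the hinge axis, at mid-height. The bar is a plain wooden stick 190 mm long, 11 mm thick and 18 mm high (114 to 132 mm above the bench); an upright dowel 12 mm across and 32 mm high stands on it at this point.
- keeper (a joint): Keeper bar angle, rad: 0 is closed against its stop, the bar along the rack's -x above the lip, in front of the tin; grows as the bar swings out to the rack's -y (1.57: square to the board). Range 0 to 2.0. Stiff: stays where it is left, takes about 0.12 N m to turn.
- glue: White glue bottle, 60 mm across, 190 mm tall, red cap, standing beside the near end of the rack; a bystander, origin at its underside.
- jar: Squat amber jar, 70 mm across, 80 mm tall, beside the far end of the rack; a bystander, origin at its underside.
- stool: Toy wooden stool, 100 mm across, 80 mm tall; a bystander, origin at its underside.
- block: Wooden block 120 x 60 x 40 mm; a bystander, origin at its underside.
- screwdriver: Screwdriver lying on the bench; a bystander, origin at its underside.
- toy_wheel: Wooden toy wheel lying flat, 70 mm across; a bystander, origin at its underside.
- disc_a: Lower of two stacked wooden discs, 100 mm across, 22 mm thick each; a bystander, origin at its underside.
- disc_b: Upper of the two wooden discs; a bystander, origin at its underside.
Things that resemble listed ones, but are neither listed nor needed, are in the scene too. There is more than one size of the tin; the one meant has the size given above.

How it is judged:
By the outcome, as a careful person would: the job done as asked, in the order asked, and still so for the second after the job is handed in, with the robot touching nothing.
It also fails if it takes over 72 s, if anything falls off the work surface, if the arm or the gripper's body presses on something with over 40 N, if the wrist force passes 120 N, or if a joint passes its speed limit or range.

## Robot

A 7-joint arm with a two-finger parallel gripper is mounted at the origin on the work surface. World frame = base frame: x ahead of the robot, y to its left, z up, the work surface at z = 0. Lengths are in m, angles in rad, forces in N, time in s.
With the tool pointing down it reaches from about 0.425 to 0.925 m from the base axis. Payload 6.8 kg.
Tool frame: the origin (TCP) lies at the very end of the fingers, on their centre line; the grasp point (between the pads) lies 19 mm behind it; z points along the fingers, y is the line along which they close (so a half turn about z gives the same grasp; the last joint's range is limited). The gripper opens to 85 mm and grips with 20 to 120 N. Pads are 22 mm wide; open, the fingers measure 114 mm over their backs; the gripper's body (76 mm by 85 mm) begins 54 mm behind the grasp point. The pads swing forward as they close: fully open they stand 13 mm farther back than shut.
Start: joints at [-1.437, 0.477, 0.022, 1.555, -0.011, 1.109, -0.083], TCP at [0.162, 0.655, 0.231] pointing down, gripper open.
Joint ranges: [-2.96, 2.96], [-0.34, 2.1], [-1.41, 1.46], [0.24, 2.44], [-1.37, 4.51], [0.17, 1.92], [-2.96, 2.96]. Speed limits (rad/s): [2.39, 2.39, 3.14, 3.14, 3.14, 3.14, 3.14].

## Interface

Orientations are given as a rotation vector (axis times angle).
In Python, from bench import monitor, optics, r gives the robot as it stands.
- The arm moves only by the shell command python3 -m crank 'ROWS' [OPENING] [FORCE]. ROWS is JSON, a list of rows, each a list of 2 entries, a list of its own where there are three numbers: the shift along the tool's x, y, z in cm, then the turn, a rotation vector about the tool's x, y, z in rad. A call has 1 to 5 rows; each row shifts and turns the commanded pose from where the row before left it, along the tool's axes as they then stand; what a row does not reach is not made up. A row lasts 1/10 s, in which the tool goes at most 50 mm and 8.59 degrees, less where a joint would pass 70% of its speed; a pose out of reach is approached as far as the arm can. A call is refused whole if a number of a shift passes 5 or a number of a turn 0.15, either way. A call with a gripper value outside its range is refused whole. OPENING is the finger opening in cm, from 0 to 8.54, set as the call begins (- or left out, the last holds). The fingers move at their own pace and stop on an object; FORCE is the grip in N (left out, the last holds). Time passes only in rows, so rows that do not move let the fingers close. It gives the time, the measured TCP pose, the force, the opening and the grip force at its end, in the units of the state.
- monitor.get_obs(): the state, without advancing time (a new reading comes with each control period).
- optics.grab_frame(name): name is "scene" or "top"; returns (picture, depth): 384x512x3 uint8, red, green, blue; 384x512 float32, m along the optical axis (not along the pixel's ray), 0 where there is no reading.
- optics.camera_model(name): a dict with "vertical_fov" (degrees; the focal length in pixels is half the picture's height over the tangent of half this angle, whatever the lens; pixels are square), "cx", "cy" (the principal point, pixels), "R" (3x3) and "t" (3): a world point X has camera coordinates R X + t. Camera axes: x right, y down, z forward; pixel columns grow to the right and rows downward; lengths in m; the calibration is good to about 2 mm. A picture is of the moment at which its call begins. camera_model takes no time and is no camera call.
- r.hand_in(): hands the job in; it is judged then, once.
The state is a dict: "clock": time; "joints": joint angles; "qvel": joint speeds; "tau": joint torques, N m; "tcp_pos": TCP position; "orientation": TCP orientation; "contact_force": force on the tool from outside, world axes, zero at the start; "moment": the same for the moment, N m; "grip_width": finger opening in m; "gripper_force": force on a finger pad.
Only numpy, scipy, OpenCV 4.12 (cv2) and the standard library are available. Lean on these libraries where they do the work, as an engineer would, in place of code of your own. Each camera call takes 0.05 s, during which the arm holds its last target. There are 200 camera calls.

## Working session

There is one attempt and no reset: what is moved stays moved. The work goes in short steps, Python scripts to look and compute and a shell command to move; the robot and the scene stay as the last step left them, time stands still between calls to the robot, and variables do not carry over. Pictures are saved under pics/ and viewed, at most 10 in all, crops included, and the job is handed in when it is done.

```bash
mkdir -p pics; ls; python3 - <<'E'
from bench import monitor, optics, r
import cv2,numpy as np
for n in("scene","top"):
    p,d=optics.grab_frame(n); np.savez(f"pics/{n}0.npz",p=p,d=d)
    cv2.imwrite(f"pics/{n}0.png",cv2.resize(p[:,:,::-1],(800,600)))
    print(n,optics.camera_model(n))
print(monitor.get_obs())
E
```

```text
pics
scene {'vertical_fov': 50.416154967911375, 'cx': 253.82981248652814, 'cy': 192.0420480185189, 'R': array([[ 0.56469203,  0.82519528,  0.01325354],
       [ 0.66147705, -0.44293747, -0.60518965],
       [-0.49352916,  0.35051269, -0.795971  ]]), 't': array([-0.25939173, -0.33749223,  1.54684933])}
top {'vertical_fov': 42.92684964421957, 'cx': 259.7210403766768, 'cy': 186.9171486026951, 'R': array([[-0.01765901, -0.99982818, -0.00563672],
       [-0.99069802,  0.01825799, -0.13484834],
       [ 0.13492808,  0.003203  , -0.99085022]]), 't': array([-0.03620231,  0.51960732,  1.83114494])}
{'clock': 0.1, 'joints': array([-1.43708451,  0.47774444,  0.02235652,  1.55638126, -0.01147213,
        1.10929044, -0.08312221]), 'qvel': array([ 0.00181636, -0.00127976, -0.00012878, -0.00305697,  0.00033568,
        0.0003864 ,  0.00144068]), 'tau': array([ 4.76159767e-03, -5.97763145e+01,  1.61341891e+00, -2.81954437e+01,
        1.27798511e-02,  5.02995565e-03,  1.76347368e-05]), 'tcp_pos': array([0.16153423, 0.65482235, 0.230393  ]), 'orientation': array([-3.78910026e-01, -3.11860819e+00,  2.66155929e-03]), 'contact_force': array([ 1.01257966,  0.64574735, -0.2508464 ]), 'moment': array([-0.04312142, -0.01061841,  0.00603463]), 'gripper_force': 0.0, 'grip_width': 0.08522204799068261}
```

View pics/scene0.png

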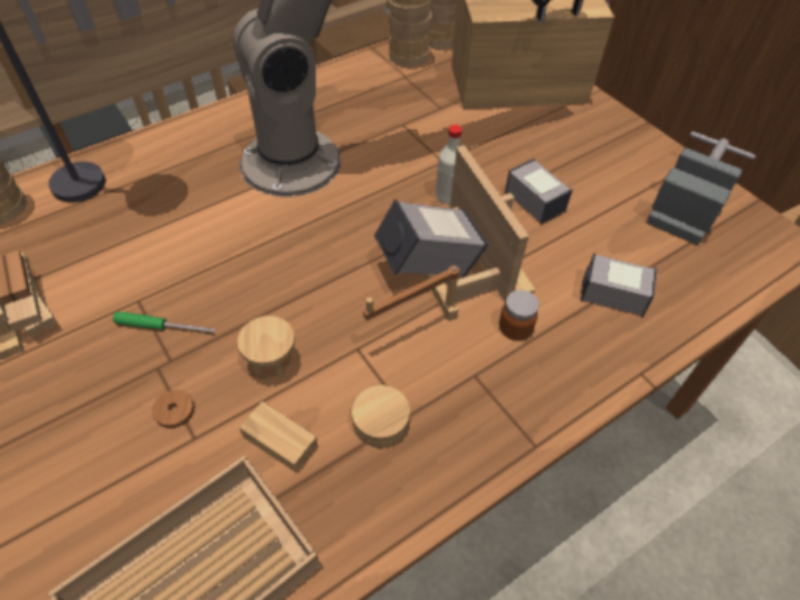

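View pics/top0.png

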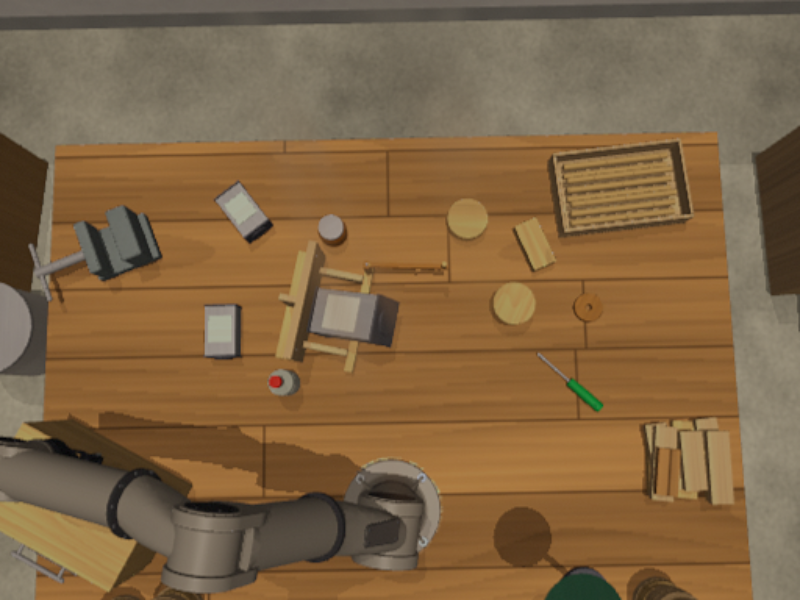

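Top view (800×600): the tin leaning over the lip is at (350,315), with its lid end facing right. The look-alike tins lie at (243,210) and (222,330), both outside the rack, so I choose the one in the rack. The keeper bar runs from the hinge at (368,267) to the dowel at (444,267). The glue is at (283,382) and the jar at (331,229).

```bash
cat > h.py <<'E'
import numpy as np,cv2
from bench import monitor,optics
def cloud(n,p=None,d=None):
    if d is None: p,d=optics.grab_frame(n)
    m=optics.camera_model(n);h,w=d.shape
    f=h/2/np.tan(np.radians(m["vertical_fov"]/2))
    v,u=np.mgrid[:h,:w]
    c=np.stack([(u-m["cx"])/f*d,(v-m["cy"])/f*d,d],-1)
    X=(c-m["t"])@m["R"]; X[d==0]=np.nan
    return p,X
def proj(n,P):
    m=optics.camera_model(n);f=192/np.tan(np.radians(m["vertical_fov"]/2))
    c=m["R"]@np.array(P)+m["t"]; return np.array([c[0]/c[2]*f+m["cx"],c[1]/c[2]*f+m["cy"]])
E
python3 - <<'E'
from h import *
S={n:cloud(n,**{k:np.load(f"pics/{n}0.npz")[k] for k in"pd"}) for n in("top","scene")}
p,X=S["top"]
def at(u,v): u,v=int(u*.64),int(v*.64);return X[v-1:v+2,u-1:u+2].reshape(-1,3).round(3)[4]
for nm,u,v in[("hinge",368,267),("dowel",444,267),("bar",405,267),("glue",276,381),("jar",331,228),("tinlab",345,312),("lidedge top",378,300),("lid",390,320),("boardtop",312,250),("boardbot",286,352),("lipnear",350,362),("lipfar",368,282),("tinA",222,330),("tinB",243,210),("disc",515,300),("stool?",467,215)]: print(nm,at(u,v))
for n in S:
    p,X=S[n]; z=X[...,2]
    m=(z>.175)&(z<.2)&(X[...,0]>.3)&(X[...,0]<.75)&(X[...,1]>.1)&(X[...,1]<.45)
    # keep board: wood coloured
    hsv=cv2.cvtColor(p,cv2.COLOR_RGB2HSV); m&=(hsv[...,1]>70)
    k,l,st,_=cv2.connectedComponentsWithStats(m.astype(np.uint8)); 
    i=1+st[1:,4].argmax(); q=X[l==i]; print(n,st[i],cv2.minAreaRect((q[:,:2]*1000).astype(np.float32)),q[:,2].min(),q[:,2].max())
    im=cv2.resize(p[:,:,::-1][130:255,160:310] if n=="top" else p[:,:,::-1][80:220,220:360],None,fx=4.5,fy=4.5,interpolation=cv2.INTER_CUBIC)
    cv2.imwrite(f"pics/{n}crop.png",im[:600,:800])
E
```

```text
hinge [0.568 0.043 0.141]
dowel [ 0.563 -0.134  0.151]
bar [ 0.568 -0.044  0.129]
glue [0.308 0.246 0.192]
jar [0.677 0.136 0.075]
tinlab [0.465 0.099 0.125]
lidedge top [0.484 0.021 0.165]
lid [ 0.446 -0.006  0.116]
boardtop [0.597 0.166 0.191]
boardbot [0.369 0.222 0.191]
lipnear [0.353 0.092 0.04 ]
lipfar [0.548 0.049 0.033]
tinA [0.432 0.395 0.068]
tinB [0.727 0.351 0.064]
disc [ 0.488 -0.302  0.089]
stool? [ 0.709 -0.196  0.045]
top [181 154  22  76 442] ((489.41119384765625, 193.2737274169922), (20.987457275390625, 269.7739562988281), 77.57756042480469) 0.17508459100894347 0.19998594293090372
scene [292  94  46  63 577] ((491.0672607421875, 189.87060546875), (21.856430053710938, 273.0957336425781), 77.7665786743164) 0.17500613278397206 0.1942914721930849
```

View pics/topcrop.png

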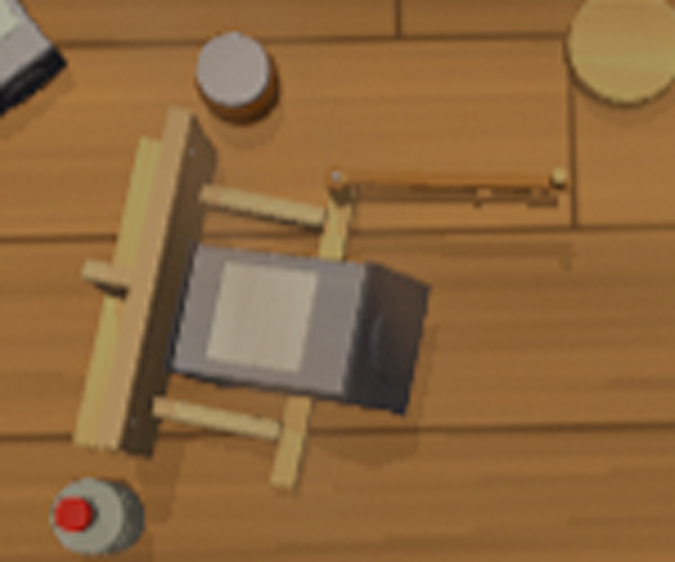

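View pics/scenecrop.png

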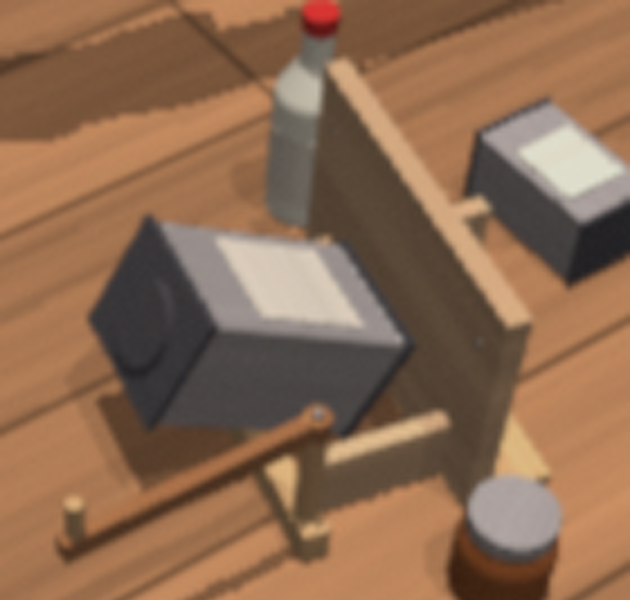

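The crops confirm the choice: the tin's lid end overhangs the lip, and the label is on its upper side. The bar is open a bit past square. Next I measure the tin and bar in the rack frame.

```bash
cat >> h.py <<'E'
ANG=-12.4*np.pi/180
RX=np.array([np.cos(ANG),np.sin(ANG),0]);RY=np.array([-np.sin(ANG),np.cos(ANG),0]);RZ=np.array([0,0,1.])
RO=np.array([.490,.1915,0])-.009*RY
RM=np.array([RX,RY,RZ])
def w2r(P): return (np.asarray(P)-RO)@RM.T
def r2w(P): return np.asarray(P)@RM+RO
E
python3 - <<'E'
from h import *
for n in("top","scene"):
    z=np.load(f"pics/{n}0.npz");p,X=cloud(n,z["p"],z["d"]);Q=w2r(X)
    hsv=cv2.cvtColor(p,cv2.COLOR_RGB2HSV)
    m=(hsv[...,1]<60)&(Q[...,2]>.05)&(Q[...,2]<.2)&(abs(Q[...,0])<.1)&(Q[...,1]<.0)&(Q[...,1]>-.25)
    q=Q[m];print(n,len(q),np.percentile(q,[1,50,99],axis=0).round(3).tolist())
    for a,b in((-.05,-.0),(-.1,-.05),(-.15,-.1),(-.25,-.17)):
        s=q[(q[:,1]>a)&(q[:,1]<b)]
        if len(s)>10: print(a,np.percentile(s[:,0],[2,98]).round(3),np.percentile(s[:,2],[2,98]).round(3))
    k=(Q[...,0]>.08)&(Q[...,0]<.2)&(Q[...,1]<-.1)&(Q[...,1]>-.33)&(Q[...,2]>.105)&(Q[...,2]<.17)
    q=Q[k];
    for a,b in((-.14,-.1),(-.2,-.14),(-.26,-.2),(-.32,-.26)):
        s=q[(q[:,1]>a)&(q[:,1]<b)]
        if len(s): print("bar",s.mean(0).round(3),len(s))
    e=q[q[:,2]>.14];print("dowel",e[e[:,1]<-.25].mean(0).round(3),q[:,1].min())
    l=(Q[...,2]>.025)&(Q[...,2]<.035)&(abs(Q[...,0])<.13)&(Q[...,1]<-.09)&(Q[...,1]>-.15)&(hsv[...,1]>60)
    print("lip",np.percentile(Q[l],[3,97],axis=0).round(3).tolist())
o=monitor.get_obs()
print("start tcp rack",w2r(o["tcp_pos"]),"R cols rack",(RM@cv2.Rodrigues(o["orientation"])[0]).round(3).tolist())
E
```

```text
top 1391 [[-0.061, -0.202, 0.081], [-0.017, -0.101, 0.13], [0.04, -0.007, 0.171]]
-0.05 [-0.062  0.037] [0.079 0.112]
-0.1 [-0.061  0.039] [0.102 0.138]
-0.15 [-0.06  0.04] [0.129 0.164]
-0.25 [-0.06   0.007] [0.085 0.16 ]
bar [ 0.114 -0.12   0.13 ] 40
bar [ 0.123 -0.171  0.13 ] 63
bar [ 0.134 -0.23   0.131] 66
bar [ 0.143 -0.281  0.138] 48
dowel [ 0.145 -0.289  0.157] -0.3016879728430906
lip [[-0.126, -0.124, 0.026], [0.111, -0.104, 0.034]]
scene 2404 [[-0.056, -0.205, 0.054], [0.024, -0.128, 0.118], [0.05, -0.007, 0.168]]
-0.05 [-0.057  0.049] [0.054 0.107]
-0.1 [-0.053  0.048] [0.055 0.133]
-0.15 [-0.051  0.049] [0.056 0.158]
-0.25 [-0.054  0.05 ] [0.086 0.157]
bar [ 0.12  -0.123  0.126] 83
bar [ 0.128 -0.171  0.128] 132
bar [ 0.138 -0.231  0.128] 139
bar [ 0.148 -0.286  0.134] 140
dowel [ 0.149 -0.296  0.156] -0.30514915674717025
lip [[0.037, -0.127, 0.026], [0.128, -0.097, 0.034]]
start tcp rack [-0.42029509  0.39098089  0.230393  ] R cols rack [[-1.0, 0.025, 0.0], [0.025, 1.0, -0.002], [-0.0, -0.002, -1.0]]
```

```bash
python3 -m crank '[[[0,0,-4],[0,0,0]],[[0,0,-4],[0,0,0]],[[-2,-1,-4],[0,0,0]],[[-4,-1.9,0],[0,0,0]],[[-4,-1.9,0],[0,0,0]]]' 0 20
python3 -m crank '[[[-4,-1.9,0],[0,0,0]],[[-4,-1.9,0],[0,0,0]],[[-4,-1.9,0],[0,0,0]],[[-4,-1.9,0],[0,0,0]],[[-4,-1.9,0],[0,0,0]]]'
python3 -m crank '[[[-4,-1.9,0],[0,0,0]],[[-4,-1.9,0],[0,0,0]],[[-4,-2,0],[0,0,0]],[[0,-4,0],[0,0,0]],[[0,-4,0],[0,0,0]]]'
python3 -c "
from h import *
o=monitor.get_obs();print(w2r(o['tcp_pos']),(RM@cv2.Rodrigues(o['orientation'])[0]).round(3).tolist(),o['joints'].round(2))"
```

```text
clock: 0.6
tcp_pos: [0.2475, 0.5848, 0.3525]
orientation: [0.376, 3.119, 0.004]
contact_force: [0.9, -1.0, -0.9]
grip_width: 0.0125
gripper_force: 0.0
clock: 1.1
tcp_pos: [0.4197, 0.4431, 0.351]
orientation: [-0.379, -3.118, 0.001]
contact_force: [0.0, 0.6, -0.9]
grip_width: -0.0002
gripper_force: 0.0
clock: 1.6
tcp_pos: [0.5026, 0.2799, 0.35]
orientation: [-0.382, -3.117, 0.003]
contact_force: [-0.0, -0.0, 0.4]
grip_width: 0.0001
gripper_force: 0.0
[-0.006641    0.09806751  0.35002425] [[-1.0, 0.027, -0.001], [0.027, 1.0, -0.002], [0.001, -0.002, -1.0]] [-0.82  0.22  0.24  1.66 -0.05  1.27  0.76]
```

```bash
python3 -m crank '[[[0,-4,0],[0,0,0]],[[0,-4,0],[0,0,0]],[[0,-4,0],[0,0,0]],[[0,-4,0],[0,0,0]],[[0,-4,0],[0,0,0]]]'
python3 -m crank '[[[0,-4,0],[0,0,0]],[[0,-4,0],[0,0,0]],[[0,-4,0],[0,0,0]],[[0,-4,0],[0,0,0]],[[0,-4,0],[0,0,0]]]'
python3 -m crank '[[[0,0,0],[0,0,0.145]],[[0,0,0],[0,0,0.145]],[[0,0,0],[0,0,0.145]],[[0,0,0],[0,0,0.145]],[[0,0,0],[0,0,0.145]]]'
python3 -m crank '[[[0,0,0],[0,0,0.145]],[[0,0,0],[0,0,0.145]],[[0,0,0],[0,0,0.145]],[[0,0,0],[0,0,0.145]],[[0,0,0],[0,0,0.145]]]'
python3 -m crank '[[[0,0,0],[0,0,0.145]],[[0,0,0],[0,0.13,0]],[[0,0,0],[0,0.13,0]],[[0,0,0],[0,0.13,0]],[[0,0,0],[0,0,0]]]'
cat > st.py <<'E'
from h import *
o=monitor.get_obs();print(o['clock'],w2r(o['tcp_pos']).round(4),(RM@cv2.Rodrigues(o['orientation'])[0]).round(3).tolist(),o['joints'].round(2),'F rack',(RM@o['contact_force']).round(1))
E
python3 st.py
```

```text
clock: 2.1
tcp_pos: [0.4534, 0.0861, 0.351]
orientation: [-0.379, -3.118, 0.0]
contact_force: [0.9, -0.0, -0.6]
grip_width: -0.0003
gripper_force: 0.0
clock: 2.6
tcp_pos: [0.4053, -0.1079, 0.3511]
orientation: [-0.379, -3.118, -0.001]
contact_force: [0.8, 0.1, 0.2]
grip_width: 0.0
gripper_force: 0.0
clock: 3.1
tcp_pos: [0.406, -0.1064, 0.351]
orientation: [-1.468, -2.777, 0.0]
contact_force: [-0.0, 0.0, -0.4]
grip_width: 0.0002
gripper_force: 0.0
clock: 3.6
tcp_pos: [0.406, -0.1064, 0.351]
orientation: [-2.358, -2.076, 0.001]
contact_force: [-0.4, -0.1, 0.3]
grip_width: 0.0001
gripper_force: 0.0
clock: 4.1
tcp_pos: [0.405, -0.1093, 0.3505]
orientation: [-2.286, -1.733, -0.453]
contact_force: [0.4, 0.4, -1.3]
grip_width: -0.0
gripper_force: 0.0
4.1 [-0.0184 -0.303   0.3505] [[0.053, 0.998, 0.02], [0.923, -0.057, 0.382], [0.382, -0.001, -0.924]] [-0.27 -0.06  0.66  2.   -0.37  1.26  0.24] F rack [ 0.3  0.5 -1.3]
```

```bash
python3 -m crank '[[[0,0,0],[0.02,0.13,-0.05]],[[0,0,0],[0,0.13,0]],[[0,0,0],[0,0.13,0]],[[-3,0.2,3.5],[0,0,0]],[[-3,0.2,3.5],[0,0,0]]]'
python3 -m crank '[[[-3,0.2,3.5],[0,0,0]],[[-3,0.2,3.5],[0,0,0]],[[-3,0.2,3.5],[0,0,0]],[[0,0,0],[0,0,0]]]'
python3 st.py
```

```text
clock: 4.6
tcp_pos: [0.412, -0.1009, 0.2578]
orientation: [-1.971, -1.595, -0.811]
contact_force: [1.3, 0.4, 0.1]
grip_width: -0.0
gripper_force: 0.0
clock: 5.0
tcp_pos: [0.4176, -0.0894, 0.1164]
orientation: [-1.966, -1.587, -0.8]
contact_force: [-1.1, 0.6, -0.2]
grip_width: 0.0001
gripper_force: 0.0
5.0 [-0.0104 -0.2809  0.1164] [[0.001, 1.0, -0.013], [0.71, 0.008, 0.704], [0.704, -0.01, -0.71]] [ 0.04  0.61  0.68  2.18 -1.08  1.31  1.27] F rack [-1.2  0.4 -0.2]
```

```bash
python3 -m crank '[[[-1.3,0.2,2.6],[0,0,0]],[[-1.3,0.2,2.6],[0,0,0]],[[1.3,0,1.3],[0,0,0]],[[1.3,0,1.3],[0,0,0]],[[0,0,0],[0,0,0]]]'
python3 st.py
python3 - <<'E'
from h import *
p,d=optics.grab_frame("scene");cv2.imwrite("pics/s1.png",cv2.resize(p[:,:,::-1][90:230,200:360],None,fx=4.2,fy=4.2,interpolation=cv2.INTER_CUBIC))
E
```

```text
clock: 5.5
tcp_pos: [0.4369, -0.0371, 0.0684]
orientation: [-1.964, -1.597, -0.815]
contact_force: [-1.1, -0.1, 0.0]
grip_width: 0.0003
gripper_force: 0.0
5.5 [-0.0028 -0.2257  0.0684] [[-0.01, 1.0, -0.003], [0.709, 0.009, 0.705], [0.705, 0.005, -0.709]] [-0.01  0.68  0.59  2.23 -1.24  1.22  1.34] F rack [-1.1 -0.3  0. ]
```

View pics/s1.png

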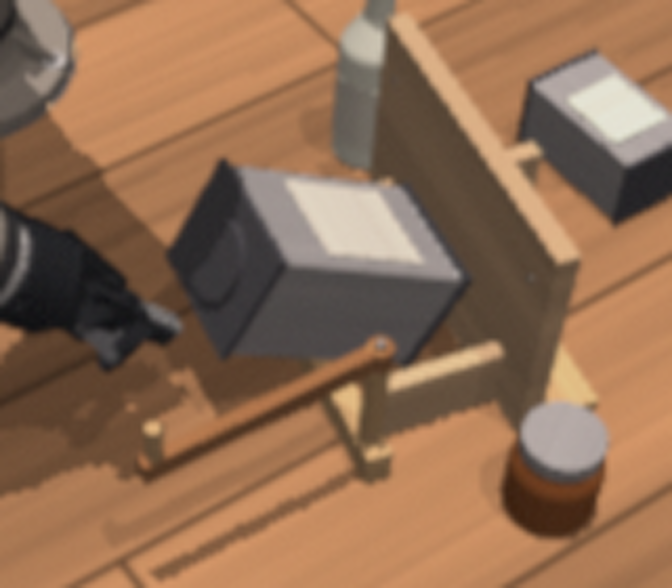

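Crop: the fingertip is at (172,330), about 2 cm outside the lid's lower edge, which runs from (170,255) to (225,355). It is aligned with the middle of the edge.

```bash
python3 -m crank '[[[0.3,0,0.8],[0,0,0]],[[0.5,0,0.6],[0,0,0]],[[0.5,0,0.5],[0,0,0]]]'; python3 st.py
python3 -m crank '[[[0.4,0,0],[0,0,0]],[[0.4,0,-0.2],[0,0,0]]]'; python3 st.py
```

```text
clock: 5.85
tcp_pos: [0.4411, -0.0175, 0.0618]
orientation: [-1.971, -1.594, -0.814]
contact_force: [0.6, -0.6, 0.4]
grip_width: -0.0003
gripper_force: 0.0
5.85 [-0.0029 -0.2056  0.0618] [[-0.005, 1.0, 0.0], [0.711, 0.004, 0.703], [0.703, 0.004, -0.711]] [-0.04  0.68  0.57  2.25 -1.28  1.19  1.34] F rack [ 0.7 -0.4  0.4]
clock: 6.05
tcp_pos: [0.4415, -0.0134, 0.0686]
orientation: [-1.971, -1.594, -0.812]
contact_force: [-0.5, -0.7, -2.1]
grip_width: -0.0002
gripper_force: 0.7
6.05 [-0.0033 -0.2016  0.0686] [[-0.005, 1.0, -0.001], [0.711, 0.004, 0.703], [0.703, 0.003, -0.711]] [-0.05  0.66  0.57  2.25 -1.27  1.19  1.32] F rack [-0.3 -0.8 -2.1]
```

```bash
cat > arc.py <<'E'
import numpy as np,sys
th=np.array([62,58,54,50,46,42,38,34,30,26,22,18,14,10,6,3.])
al=np.interp(-th,[-62,-50,-14,0],[45,45,22,20])
T=np.radians(th);A=np.radians(al)
c=np.stack([-.002-.096*np.cos(T)-.18*np.sin(T),.18*np.cos(T)],1)
z=np.stack([np.sin(A),-np.cos(A)],1);x=np.stack([np.cos(A),np.sin(A)],1)
P=c+.015*z-.011*x
for i in range(1,len(th)):
    d=P[i]-P[i-1]; print(th[i],al[i].round(1),P[i].round(4),'x %.2f z %.2f turn %.3f'%(d@x[i-1]*100,d@z[i-1]*100,A[i]-A[i-1]))
E
python3 arc.py
```

```text
58.0 45.0 [-0.2027  0.077 ] x 0.80 z -0.74 turn 0.000
54.0 45.0 [-0.2012  0.0874] x 0.84 z -0.63 turn 0.000
50.0 45.0 [-0.1988  0.0973] x 0.87 z -0.53 turn 0.000
46.0 42.4 [-0.1962  0.1065] x 0.84 z -0.47 turn -0.045
42.0 39.9 [-0.1926  0.1152] x 0.85 z -0.40 turn -0.045
38.0 37.3 [-0.1881  0.1232] x 0.86 z -0.33 turn -0.045
34.0 34.8 [-0.1827  0.1306] x 0.88 z -0.26 turn -0.045
30.0 32.2 [-0.1764  0.1373] x 0.90 z -0.19 turn -0.045
26.0 29.7 [-0.1693  0.1433] x 0.92 z -0.13 turn -0.045
22.0 27.1 [-0.1614  0.1485] x 0.95 z -0.06 turn -0.045
18.0 24.6 [-0.1527  0.153 ] x 0.98 z 0.00 turn -0.045
14.0 22.0 [-0.1433  0.1566] x 1.01 z 0.06 turn -0.045
10.0 21.4 [-0.1326  0.1593] x 1.09 z 0.15 turn -0.010
6.0 20.9 [-0.1212  0.1611] x 1.12 z 0.25 turn -0.010
3.0 20.4 [-0.1124  0.1619] x 0.86 z 0.24 turn -0.007
```

```bash
python3 -m crank '[[[0.4,0,-0.37],[0,0,0]],[[0.4,0,-0.37],[0,0,0]],[[0.42,0,-0.3],[0,0,0]],[[0.42,0,-0.3],[0,0,0]]]'; python3 st.py
python3 -m crank '[[[0.43,0,-0.27],[0,0,0]],[[0.43,0,-0.27],[0,0,0]]]'; python3 st.py
```

```text
clock: 6.45
tcp_pos: [0.4421, -0.0119, 0.0901]
orientation: [-1.972, -1.594, -0.813]
contact_force: [-1.0, -2.6, -1.6]
grip_width: 0.0002
gripper_force: 1.6
6.45 [-0.0031 -0.2     0.0901] [[-0.005, 1.0, 0.001], [0.712, 0.003, 0.703], [0.703, 0.004, -0.712]] [-0.07  0.61  0.6   2.25 -1.24  1.19  1.27] F rack [-0.5 -2.8 -1.6]
clock: 6.65
tcp_pos: [0.4428, -0.0094, 0.1001]
orientation: [-1.972, -1.594, -0.814]
contact_force: [0.1, -2.2, -2.8]
grip_width: -0.0001
gripper_force: 1.5
6.65 [-0.003  -0.1974  0.1001] [[-0.006, 1.0, 0.001], [0.711, 0.004, 0.703], [0.703, 0.004, -0.711]] [-0.08  0.59  0.61  2.25 -1.22  1.2   1.24] F rack [ 0.5 -2.2 -2.8]
```

Force is only about 3.5 N and the tool is tracking the arc, so I continue.

```bash
python3 -m crank '[[[0.42,0,-0.24],[0,-0.022,0]],[[0.42,0,-0.23],[0,-0.022,0]],[[0.42,0,-0.2],[0,-0.022,0]],[[0.42,0,-0.2],[0,-0.022,0]]]'; python3 st.py
python3 -m crank '[[[0.43,0,-0.17],[0,-0.022,0]],[[0.43,0,-0.16],[0,-0.022,0]],[[0.44,0,-0.13],[0,-0.022,0]],[[0.44,0,-0.13],[0,-0.022,0]]]'; python3 st.py
```

```text
clock: 7.05
tcp_pos: [0.4441, -0.0031, 0.1179]
orientation: [-2.034, -1.644, -0.735]
contact_force: [-0.5, -3.1, -1.6]
grip_width: 0.0003
gripper_force: 1.5
7.05 [-0.0031 -0.1909  0.1179] [[-0.006, 1.0, 0.001], [0.771, 0.003, 0.637], [0.637, 0.005, -0.771]] [-0.19  0.5   0.66  2.26 -1.16  1.12  1.11] F rack [ 0.2 -3.2 -1.6]
clock: 7.45
tcp_pos: [0.4462, 0.007, 0.1334]
orientation: [-2.094, -1.692, -0.655]
contact_force: [0.8, -3.1, -1.0]
grip_width: 0.0001
gripper_force: 1.3
7.45 [-0.0032 -0.1806  0.1334] [[-0.006, 1.0, 0.002], [0.824, 0.003, 0.567], [0.567, 0.005, -0.824]] [-0.31  0.42  0.7   2.26 -1.08  1.03  0.97] F rack [ 1.4 -2.9 -1. ]
```

```bash
python3 -m crank '[[[0.45,0,-0.1],[0,-0.022,0]],[[0.45,0,-0.1],[0,-0.022,0]],[[0.46,0,-0.06],[0,-0.022,0]],[[0.46,0,-0.06],[0,-0.022,0]]]'; python3 st.py
```

```text
clock: 7.85
tcp_pos: [0.4489, 0.0205, 0.146]
orientation: [-2.151, -1.738, -0.571]
contact_force: [-0.1, -2.4, -0.5]
grip_width: -0.0001
gripper_force: 1.0
7.85 [-0.0034 -0.1668  0.146 ] [[-0.005, 1.0, 0.002], [0.87, 0.004, 0.493], [0.493, 0.005, -0.87]] [-0.44  0.35  0.74  2.26 -0.99  0.95  0.8 ] F rack [ 0.4 -2.3 -0.5]
```

```bash
python3 -m crank '[[[0.48,0,-0.03],[0,-0.022,0]],[[0.48,0,-0.03],[0,-0.022,0]],[[0.49,0,0],[0,-0.022,0]],[[0.49,0,0],[0,-0.022,0]],[[0.5,0,0.03],[0,-0.022,0]]]'; python3 st.py
python3 -m crank '[[[0.5,0,0.03],[0,-0.022,0]],[[0.52,0,0.08],[0,0,0]],[[0.52,0,0.08],[0,0,0]]]'; python3 st.py
python3 - <<'E'
from h import *
for n in("top","scene"):
    p,X=cloud(n);Q=w2r(X);hsv=cv2.cvtColor(p,cv2.COLOR_RGB2HSV)
    m=(hsv[...,1]<60)&(Q[...,2]>.05)&(Q[...,2]<.22)&(abs(Q[...,0])<.08)&(Q[...,1]<.0)&(Q[...,1]>-.1)
    q=Q[m];print(n,np.percentile(q,[1,50,99],axis=0).round(3).tolist())
    if n=="scene":cv2.imwrite("pics/s2.png",cv2.resize(p[:,:,::-1][90:230,200:360],None,fx=4.2,fy=4.2,interpolation=cv2.INTER_CUBIC))
E
```

```text
clock: 8.35
tcp_pos: [0.4534, 0.0423, 0.1574]
orientation: [-2.219, -1.794, -0.462]
contact_force: [-0.8, -0.6, 0.2]
grip_width: -0.0001
gripper_force: 0.4
8.35 [-0.0037 -0.1446  0.1574] [[-0.006, 1.0, 0.002], [0.919, 0.004, 0.395], [0.395, 0.004, -0.919]] [-0.62  0.28  0.79  2.24 -0.85  0.86  0.56] F rack [-0.6 -0.8  0.2]
clock: 8.65
tcp_pos: [0.4563, 0.0572, 0.1612]
orientation: [-2.231, -1.805, -0.439]
contact_force: [-0.1, 0.2, -0.9]
grip_width: 0.0002
gripper_force: 0.0
8.65 [-0.0041 -0.1294  0.1612] [[-0.006, 1.0, 0.002], [0.927, 0.005, 0.376], [0.376, 0.004, -0.927]] [-0.68  0.27  0.79  2.24 -0.81  0.84  0.48] F rack [-0.2  0.2 -0.9]
top [[-0.063, -0.099, 0.085], [-0.023, -0.059, 0.188], [0.042, -0.025, 0.2]]
scene [[-0.06, -0.099, 0.052], [0.043, -0.059, 0.18], [0.049, -0.002, 0.193]]
```

View pics/s2.png

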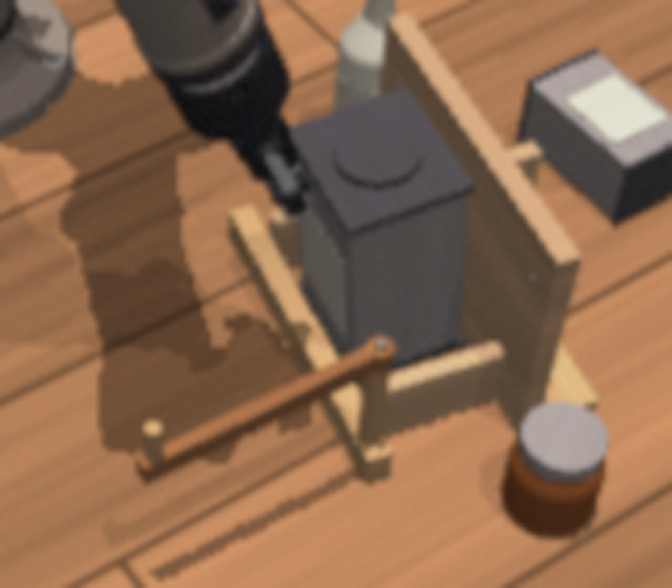

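The tin stands upright in the bay and the force is back to zero. The bar is still open, with its dowel at (152,430). Next I back off, cross over the bar and lower the finger on its outer side.

```bash
python3 -m crank '[[[-2.1,0,-3.9],[0,0,0]],[[-2.1,0,-3.9],[0,0,0]],[[-2.1,0,-3.9],[0,0,0]],[[-2.1,0,-3.9],[0,0,0]],[[-2.1,0,-3.9],[0,0,0]]]'
python3 -m crank '[[[0,4.1,0],[0,0,0]],[[0,4.1,0],[0,0,0]],[[0,4.1,0],[0,0,0]],[[0,4.1,0],[0,0,0]],[[0,4.1,0],[0,0,0]]]'; python3 -m crank '[[[0,0,0],[0,0,0]]]' >/dev/null; python3 st.py
cat > bar.py <<'E'
import numpy as np
from h import *
o=monitor.get_obs();P=w2r(o['tcp_pos'])
H=np.array([.115,-.116]);r=.16
ph=np.array([1.75,1.65,1.55,1.45,1.35,1.25,1.15,1.05,.95,.85,.75,.65,.55,.45,.35,.25,.15,.08,.03,0])
for f in ph:
    u=np.array([-np.cos(f),-np.sin(f)]);n=np.array([-np.sin(f),np.cos(f)])
    Q=H+r*u-n*(.0055+.0115*abs(n[1])+.0145*abs(n[0]))
    Q=np.array([*Q,.112]);d=(Q-P)@(RM@cv2.Rodrigues(o['orientation'])[0])*100
    print(f,Q.round(4),'row',d.round(2));P=Q
E
python3 bar.py
python3 - <<'E'
from h import *
p,X=cloud("scene");Q=w2r(X);q=Q[(abs(Q[...,0])<.09)&(Q[...,1]<-.0)&(Q[...,1]>-.12)&(Q[...,2]>.1)&(Q[...,2]<.21)]
t=q[q[:,2]>.17];print("top face",np.percentile(t,[1,50,99],axis=0).round(3).tolist(),"z slope",np.polyfit(t[:,1],t[:,2],1).round(3))
E
```

```text
clock: 9.25
tcp_pos: [0.4189, -0.112, 0.3033]
orientation: [-2.234, -1.803, -0.439]
contact_force: [2.2, -0.0, -0.1]
grip_width: 0.0001
gripper_force: 0.0
clock: 9.75
tcp_pos: [0.6217, -0.1541, 0.302]
orientation: [-2.233, -1.803, -0.437]
contact_force: [0.5, -0.2, 1.2]
grip_width: -0.0003
gripper_force: 0.0
9.85 [ 0.2049 -0.2989  0.3005] [[-0.007, 1.0, -0.0], [0.928, 0.007, 0.373], [0.373, 0.003, -0.928]] [-0.28  0.55  0.92  1.59 -0.79  1.43  0.6 ] F rack [-0.3  0.  -1.1]
1.75 [ 0.165  -0.2695  0.112 ] row [-4.27 -4.02 18.59]
1.65 [ 0.1485 -0.2738  0.112 ] row [-0.39 -1.66 -0.16]
1.55 [ 0.1319 -0.2764  0.112 ] row [-0.22 -1.66 -0.09]
1.45 [ 0.1168 -0.2774  0.112 ] row [-0.08 -1.51 -0.04]
1.35 [ 0.1016 -0.277   0.112 ] row [ 0.05 -1.53  0.02]
1.25 [ 0.0863 -0.2751  0.112 ] row [ 0.19 -1.53  0.07]
1.15 [ 0.071  -0.2716  0.112 ] row [ 0.33 -1.52  0.13]
1.05 [ 0.056  -0.2666  0.112 ] row [ 0.47 -1.5   0.19]
0.95 [ 0.0414 -0.2601  0.112 ] row [ 0.62 -1.45  0.24]
0.85 [ 0.0274 -0.252   0.112 ] row [ 0.76 -1.4   0.3 ]
0.75 [ 0.0142 -0.2425  0.112 ] row [ 0.9  -1.32  0.36]
0.65 [ 0.0018 -0.2315  0.112 ] row [ 1.03 -1.23  0.41]
0.55 [-0.0094 -0.2191  0.112 ] row [ 1.15 -1.12  0.46]
0.45 [-0.0194 -0.2056  0.112 ] row [ 1.27 -0.99  0.51]
0.35 [-0.028  -0.1908  0.112 ] row [ 1.37 -0.85  0.55]
0.25 [-0.035  -0.1752  0.112 ] row [ 1.46 -0.69  0.58]
0.15 [-0.0404 -0.1587  0.112 ] row [ 1.53 -0.52  0.61]
0.08 [-0.043  -0.1469  0.112 ] row [ 1.1  -0.26  0.44]
0.03 [-0.0444 -0.1382  0.112 ] row [ 0.8  -0.13  0.32]
0.0 [-0.045 -0.133  0.112] row [ 0.48 -0.06  0.19]
top face [[-0.069, -0.097, 0.171], [0.003, -0.048, 0.181], [0.075, -0.0, 0.19]] z slope [0.019 0.182]
```

```bash
python3 -m crank '[[[-0.85,-0.3,3.7],[0,0,0]],[[-0.85,-0.3,3.7],[0,0,0]],[[-0.85,-0.3,3.7],[0,0,0]],[[-0.85,-0.3,3.7],[0,0,0]],[[-0.85,-0.3,3.7],[0,0,0]]]'
python3 -m crank '[[[0,-1.2,0],[0,0,0]],[[0,-1.2,0],[0,0,0]],[[-0.4,-1.6,-0.15],[0,0,0]],[[-0.2,-1.6,-0.1],[0,0,0]]]'; python3 st.py
```

```text
clock: 10.4
tcp_pos: [0.6115, -0.1214, 0.1147]
orientation: [-2.234, -1.803, -0.439]
contact_force: [0.8, 0.3, -0.3]
grip_width: 0.0001
gripper_force: 0.0
clock: 10.8
tcp_pos: [0.5559, -0.1159, 0.1167]
orientation: [-2.234, -1.804, -0.441]
contact_force: [1.5, 0.7, -0.8]
grip_width: -0.0001
gripper_force: 0.6
10.8 [ 0.1304 -0.2771  0.1167] [[-0.005, 1.0, 0.004], [0.927, 0.003, 0.376], [0.376, 0.006, -0.927]] [-0.28  0.63  0.81  1.94 -0.96  1.1   0.86] F rack [ 1.3  1.  -0.8]
```

```bash
python3 -m crank '[[[-0.15,-1.5,0.15],[0,0,0]],[[0,-1.5,0.15],[0,0,0]],[[0.15,-1.5,0.17],[0,0,0]],[[0.33,-1.5,0.13],[0,0,0]],[[0.47,-1.5,0.19],[0,0,0]]]'; python3 st.py
python3 -m crank '[[[0.62,-1.45,0.24],[0,0,0]],[[0.76,-1.4,0.3],[0,0,0]],[[0.9,-1.3,0.36],[0,0,0]],[[1.03,-1.2,0.41],[0,0,0]],[[1.15,-1.1,0.46],[0,0,0]]]'; python3 st.py; python3 bar.py | tail -9
```

```text
clock: 11.3
tcp_pos: [0.4849, -0.09, 0.1122]
orientation: [-2.234, -1.804, -0.442]
contact_force: [0.3, -0.6, 0.1]
grip_width: 0.0003
gripper_force: 0.0
11.3 [ 0.0555 -0.267   0.1122] [[-0.005, 1.0, 0.005], [0.927, 0.003, 0.376], [0.376, 0.006, -0.927]] [-0.34  0.53  0.84  2.12 -0.95  1.01  0.91] F rack [ 0.5 -0.5  0.1]
clock: 11.8
tcp_pos: [0.4321, -0.0293, 0.112]
orientation: [-2.235, -1.803, -0.442]
contact_force: [2.6, -1.1, 0.3]
grip_width: -0.0002
gripper_force: 0.6
11.8 [-0.0091 -0.2191  0.112 ] [[-0.004, 1.0, 0.005], [0.926, 0.002, 0.376], [0.376, 0.006, -0.926]] [-0.49  0.42  0.85  2.28 -0.96  0.9   0.86] F rack [ 2.7 -0.5  0.3]
0.65 [ 0.0018 -0.2315  0.112 ] row [ 1.02 -1.23  0.41]
0.55 [-0.0094 -0.2191  0.112 ] row [ 1.15 -1.12  0.46]
0.45 [-0.0194 -0.2056  0.112 ] row [ 1.26 -1.    0.51]
0.35 [-0.028  -0.1908  0.112 ] row [ 1.37 -0.85  0.55]
0.25 [-0.035  -0.1752  0.112 ] row [ 1.45 -0.7   0.59]
0.15 [-0.0404 -0.1587  0.112 ] row [ 1.53 -0.53  0.62]
0.08 [-0.043  -0.1469  0.112 ] row [ 1.1  -0.27  0.45]
0.03 [-0.0444 -0.1382  0.112 ] row [ 0.8  -0.13  0.32]
0.0 [-0.045 -0.133  0.112] row [ 0.48 -0.06  0.2 ]
```

```bash
python3 -m crank '[[[1.26,-1,0.51],[0,0,0]],[[1.37,-0.85,0.55],[0,0,0]],[[1.45,-0.7,0.59],[0,0,0]],[[1.5,-0.5,0.6],[0,0,0]],[[0.8,-0.2,0.32],[0,0,0]]]'; python3 st.py
python3 -m crank '[[[0.5,-0.1,0.2],[0,0,0]],[[0.4,0,0.16],[0,0,0]]]'; python3 st.py;python3 -m crank '[[[0.3,0,0.12],[0,0,0]],[[0.15,0,0.06],[0,0,0]]]'; python3 st.py
```

```text
clock: 12.3
tcp_pos: [0.4149, 0.0457, 0.1117]
orientation: [-2.232, -1.804, -0.442]
contact_force: [1.1, -1.4, 0.3]
grip_width: -0.0001
gripper_force: 0.5
12.3 [-0.0421 -0.1495  0.1117] [[-0.006, 1.0, 0.003], [0.926, 0.004, 0.377], [0.377, 0.005, -0.926]] [-0.67  0.34  0.84  2.36 -0.99  0.79  0.73] F rack [ 1.4 -1.1  0.3]
clock: 12.5
tcp_pos: [0.4162, 0.0544, 0.111]
orientation: [-2.233, -1.804, -0.439]
contact_force: [-1.1, -0.9, 1.0]
grip_width: 0.0003
gripper_force: 0.4
12.5 [-0.0427 -0.1407  0.111 ] [[-0.005, 1.0, 0.002], [0.927, 0.004, 0.375], [0.375, 0.004, -0.927]] [-0.69  0.34  0.83  2.36 -1.    0.78  0.71] F rack [-0.8 -1.1  1. ]
clock: 12.7
tcp_pos: [0.4174, 0.0589, 0.1106]
orientation: [-2.234, -1.804, -0.437]
contact_force: [0.2, -0.9, 0.6]
grip_width: -0.0001
gripper_force: 0.4
12.7 [-0.0425 -0.1361  0.1106] [[-0.005, 1.0, 0.002], [0.927, 0.004, 0.374], [0.374, 0.004, -0.927]] [-0.7   0.34  0.83  2.36 -1.    0.78  0.7 ] F rack [ 0.4 -0.9  0.6]
```

```bash
for i in 1; do python3 -m crank '[[[0.2,0,0.05],[0,0,0]],[[0.15,0,0.03],[0,0,0]]]'>/dev/null; python3 st.py; python3 -m crank '[[[0.15,0,0.03],[0,0,0]],[[0.1,0,0.03],[0,0,0]]]' >/dev/null; python3 st.py; done
python3 - <<'E'
from h import *
for n in("scene","top"):
    p,X=cloud(n);Q=w2r(X)
    q=Q[(Q[...,0]>-.09)&(Q[...,0]<.13)&(Q[...,1]<-.1)&(Q[...,1]>-.15)&(Q[...,2]>.11)&(Q[...,2]<.137)&(cv2.cvtColor(p,cv2.COLOR_RGB2HSV)[...,1]>90)]
    print(n,len(q),np.polyfit(q[:,0],q[:,1],1).round(3), q.min(0),q.max(0))
    if n=="scene":cv2.imwrite("pics/s3.png",cv2.resize(p[:,:,::-1][90:230,200:360],None,fx=4.2,fy=4.2,interpolation=cv2.INTER_CUBIC))
E
```

```text
12.9 [-0.0425 -0.1327  0.1111] [[-0.005, 1.0, 0.002], [0.927, 0.004, 0.374], [0.374, 0.004, -0.927]] [-0.71  0.34  0.83  2.36 -1.    0.77  0.69] F rack [ 0.6 -0.5  0. ]
13.1 [-0.0424 -0.1299  0.1116] [[-0.005, 1.0, 0.002], [0.927, 0.004, 0.374], [0.374, 0.004, -0.927]] [-0.71  0.34  0.83  2.36 -1.    0.77  0.68] F rack [-0.7 -0.8 -1. ]
scene 275 [ 0.003 -0.119] [-0.06338028 -0.14495865  0.11147746] [ 0.12707485 -0.1073035   0.13696514]
top 165 [ 0.011 -0.116] [-0.07591178 -0.13439081  0.11200794] [ 0.12441677 -0.10554656  0.13686182]
```

View pics/s3.png

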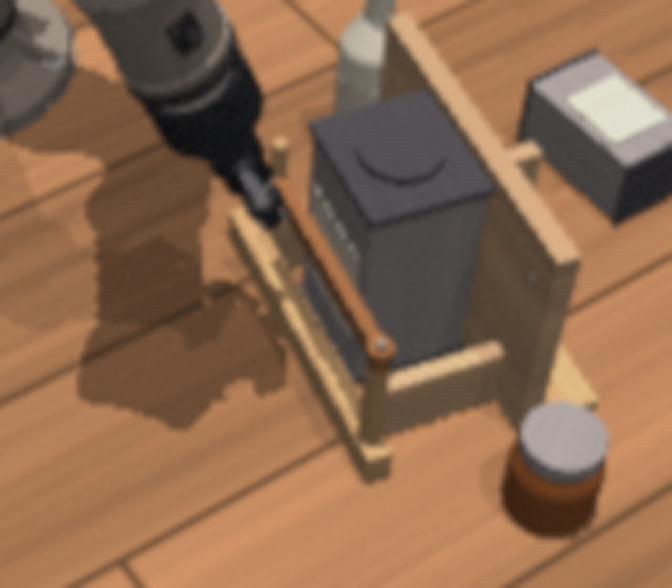

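The bar lies almost along the lip in front of the upright tin. I keep pushing gently until the stop is felt.

```bash
for i in 1; do python3 -m crank '[[[0.15,0,0.06],[0,0,0]],[[0.15,0,0.06],[0,0,0]]]'>/dev/null; python3 st.py; python3 -m crank '[[[0.1,0,0.04],[0,0,0]],[[0.1,0,0.04],[0,0,0]]]' >/dev/null; python3 st.py; done
```

```text
13.4 [-0.0423 -0.1292  0.1112] [[-0.003, 1.0, 0.004], [0.928, 0.002, 0.371], [0.371, 0.005, -0.928]] [-0.72  0.34  0.83  2.36 -1.    0.77  0.68] F rack [ -3.7 -15.5   8.6]
13.6 [-0.0423 -0.1289  0.1111] [[-0.001, 1.0, 0.005], [0.929, -0.001, 0.37], [0.37, 0.005, -0.929]] [-0.72  0.34  0.83  2.36 -1.    0.77  0.67] F rack [ -5.5 -23.2  13.5]
```

The stop is reached: motion stalled and the force rose. I back away.

```bash
python3 -m crank '[[[-1,0,-0.4],[0,0,0]],[[-2.5,0,-1],[0,0,0]],[[-3,0,-1.5],[0,0,0]],[[-2.5,0,-3.5],[0,0,0]],[[-2,0,-4],[0,0,0]]]'
python3 -m crank '[[[-2,0,-4],[0,0,0]],[[-1,0,-3],[0,0,0]],[[0,0,0],[0,0,0]]]' >/dev/null; python3 st.py
python3 - <<'E'
from h import *
for n in("scene","top"):
    p,X=cloud(n);Q=w2r(X)
    q=Q[(Q[...,0]>-.09)&(Q[...,0]<.13)&(Q[...,1]<-.1)&(Q[...,1]>-.15)&(Q[...,2]>.11)&(Q[...,2]<.137)&(cv2.cvtColor(p,cv2.COLOR_RGB2HSV)[...,1]>90)]
    print(n,np.polyfit(q[:,0],q[:,1],1).round(3))
    im=p[:,:,::-1][90:230,200:360] if n=="scene" else p[:,:,::-1][100:250,160:400]
    cv2.imwrite(f"pics/f_{n}.png",cv2.resize(im,None,fx=3.3,fy=3.3,interpolation=cv2.INTER_CUBIC))
E
```

```text
clock: 14.1
tcp_pos: [0.3886, -0.0687, 0.1669]
orientation: [-2.233, -1.803, -0.434]
contact_force: [1.9, -0.1, 0.7]
grip_width: -0.0005
gripper_force: 0.0
14.4 [-0.0399 -0.3226  0.2234] [[-0.003, 1.0, 0.01], [0.927, -0.001, 0.375], [0.375, 0.011, -0.927]] [-0.52  0.15  1.1   2.2  -0.56  1.09  0.69] F rack [ 0.2  0.3 -0. ]
scene [ 0.002 -0.119]
top [ 0.003 -0.115]
```

View pics/f_top.png

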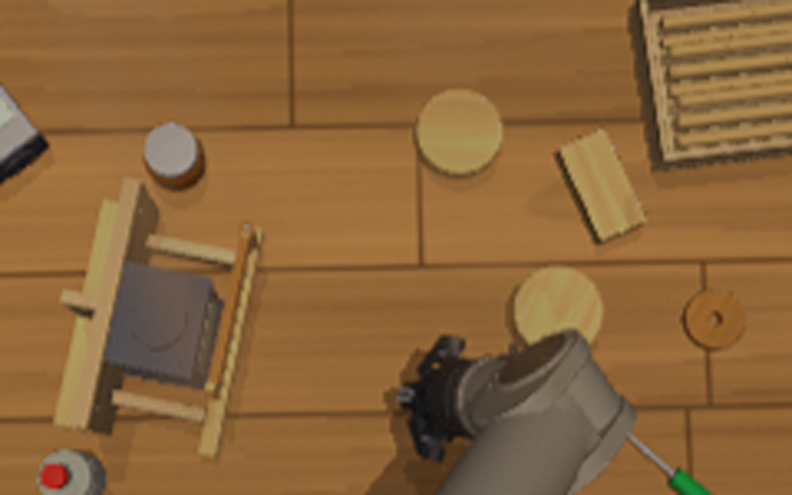

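View pics/f_scene.png

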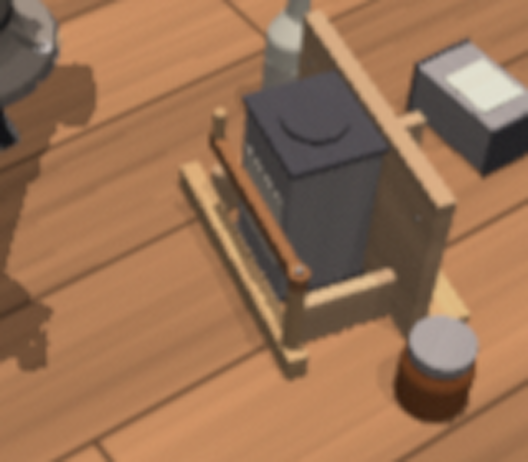

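The tin stands upright, the bar is closed parallel to the lip, the other things have not moved, and the robot is clear.

```bash
python3 -c "
from bench import r
print(r.hand_in())"
```

```text
the job is handed in; nothing more can be done
None
```

The tin stands upright in its bay, the keeper bar is closed against its stop, the robot is clear of everything, and I handed the job in at about 14.5 s.

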